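# Clamp the shear-hold tester and load it

## Robot

A 6-joint arm with a two-finger parallel gripper is mounted at the origin on the work surface. World frame = base frame: x ahead of the robot, y to its left, z up, the work surface at z = 0. Lengths are in m, angles in rad, forces in N, time in s.
With the tool pointing down it reaches from about 0.375 to 0.825 m from the base axis. Payload 5.5 kg.
Tool frame: the origin (TCP) lies on the centre line of the jaws, within the pads' length; the fingertips stand 19 mm ahead of it and the grasp point (between the pads) is the TCP; z points along the fingers, x is the direction in which the jaws open and shut, and the axes are right-handed (so a half turn about z gives the same grasp; the last joint's range is limited). The gripper opens to 85 mm and grips with 20 to 120 N. Pads are 22 mm wide; open, the fingers measure 114 mm over their backs; the gripper's body (76 mm by 85 mm) begins 54 mm behind the grasp point. The pads swing forward as they close: fully open they stand 13 mm farther back than shut.
Start: joints at [-1.137, 0.314, -0.047, 1.21, 0, 1.571], TCP at [0.252, -0.544, 0.25] pointing down, gripper open.
Joint ranges: [-2.67, 2.67], [-0.69, 1.73], [-1.03, 1.25], [-2.08, 2.16], [-1.42, 1.45], [-3.14, 3.14]. Speed limits (rad/s): [2.39, 2.39, 3.01, 3.14, 3.14, 3.14].

## Interface

Orientations are given as a rotation vector (axis times angle).
In Python, from station import * gives the robot as it stands.
- The arm moves only by the shell command python3 -m crank 'ROWS' [FORCE]. ROWS is JSON, a list of rows, each a list of 5 numbers: the closure, from 0 (fully open) to 1 (shut), then the shift along the tool's x, y, z in cm, then the turn about the tool's z in degrees. A call has 1 to 20 rows; each row is the pose to reach, as a shift and turn from the pose commanded when the call began, along the tool's axes at that moment; what a row does not reach only later rows make up. A row lasts 1/8 s, in which the tool goes at most 62.5 mm and 10.7 degrees, less where a joint would pass 70% of its speed; a pose out of reach is approached as far as the arm can. A call with a gripper value outside its range is refused whole. The fingers move at their own pace and stop on an object; FORCE is the grip in N (left out, the last holds). Time passes only in rows, so rows that repeat a pose let the fingers close. It gives the time, the measured TCP pose, the force and the opening at its end, in the units of the state.
- state(): the state, without advancing time (a new reading comes with each control period).
- capture(name): name is "scene" or "side" or "wrist"; returns (picture, depth): 420x560x3 uint8, blue, green, red; 420x560 float32, m along the optical axis (not along the pixel's ray), 0 where there is no reading.
- camera_params(name): a dict with "fx", "fy", "cx", "cy" (pixels), "camera_from_world" (4x4, takes a point from world to camera coordinates). Camera axes: x right, y down, z forward; pixel columns grow to the right and rows downward; lengths in m; the calibration is good to about 2 mm. A picture is of the moment at which its call begins: read the wrist's pose just before it. camera_params takes no time and is no camera call; for the wrist camera it gives the pose at the moment of the call.
- job_done(): hands the job in, once; it reports no verdict.
The state is a dict: "t": time; "joints": joint angles; "qvel": joint speeds; "effort": joint torques, N m; "tcp_pos": TCP position; "ee_rot": TCP orientation; "ft_force": force on the tool from outside, world axes, zero at the start; "moment": the same for the moment, N m; "gripper_width": finger opening in m.
Only numpy, scipy, OpenCV 4.12 (cv2) and the standard library are available. Lean on these libraries where they do the work, as an engineer would, in place of code of your own. Each camera call takes 0.05 s, during which the arm holds its last target. There are 200 camera calls.

## Task

The clamp plate of the shear-hold tester is only finger-tight: tighten its four wing nuts clockwise in crisscross order (after a nut comes the one diagonally opposite, then the other diagonal), first a pass that turns all four about half way, and only then a pass that turns all four fully home to their stops. With the clamp tight, hang every steel test weight on the bench by its bail, each on a hook of its own, and when all of them hang free and quiet press the timer's start button right down. Leave the other things on the bench where they are.

Things in the scene. Friction and masses are not known exactly. Their poses are not given: they have to be found in the camera images.
- tester: shear-hold tester, fixed to the bench: white block 160 (x) x 300 (y) x 111 mm high, on it an aluminium clamp plate 150 x 280 mm, its flat top 127 mm above the bench, with four wing nuts on it and three steel hooks out of its front. Origin: centre of its underside, on the bench; x points from the hook side (front) to the rear, y to the left, z up
- nut_a_top (a point): centre of the top of nut_a, 159 mm above the bench. All four nuts are alike: a wing (bar) 46 mm long, 10 mm thick, from 14 to 32 mm above the clamp plate, on a round hub 22 mm across. Seen from above the wing's long direction stands at (0.729 - nut angle) rad anticlockwise from the tester's x axis, so fully tight it lies along the tester's y
- nut_a (a joint): front left wing nut, its axis upright at x -50, y 85 mm in the tester's frame; across the diagonal from nut_c. Angle in rad: grows as it turns clockwise seen from above; starts finger-tight at 0 to 0.2 and has a hard stop at 2.3 (fully tight). Stays where it is left; takes about 0.15 N m
- nut_b (a joint): front right wing nut, its axis upright at x -50, y -85 mm in the tester's frame; across the diagonal from nut_d. Angle in rad: grows as it turns clockwise seen from above; starts finger-tight at 0 to 0.2 and has a hard stop at 2.3 (fully tight). Stays where it is left; takes about 0.15 N m
- nut_c (a joint): rear right wing nut, its axis upright at x 50, y -85 mm in the tester's frame; across the diagonal from nut_a. Angle in rad: grows as it turns clockwise seen from above; starts finger-tight at 0 to 0.2 and has a hard stop at 2.3 (fully tight). Stays where it is left; takes about 0.15 N m
- nut_d (a joint): rear left wing nut, its axis upright at x 50, y 85 mm in the tester's frame; across the diagonal from nut_b. Angle in rad: grows as it turns clockwise seen from above; starts finger-tight at 0 to 0.2 and has a hard stop at 2.3 (fully tight). Stays where it is left; takes about 0.15 N m
- weight1: loose steel weight, about 0.4 kg: round body 62 mm across, 26 mm high, and a rigid bail (upside-down U of 7 mm rod) on top: legs 42 mm apart between centres (49 mm over all) along its own y, bar's centre line 82 mm above the underside, opening 52 mm high. Origin: centre of the underside, z up. May be gripped across both legs. Two or three weights are present; an absent one reads None
- bail1 (a point): middle of the underside of weight1's bail bar, 78.5 mm above its underside
- weight2: loose steel weight, about 0.4 kg: round body 62 mm across, 26 mm high, and a rigid bail (upside-down U of 7 mm rod) on top: legs 42 mm apart between centres (49 mm over all) along its own y, bar's centre line 82 mm above the underside, opening 52 mm high. Origin: centre of the underside, z up. May be gripped across both legs. Two or three weights are present; an absent one reads None
- bail2 (a point): middle of the underside of weight2's bail bar, 78.5 mm above its underside
- weight3: loose steel weight, about 0.4 kg: round body 62 mm across, 26 mm high, and a rigid bail (upside-down U of 7 mm rod) on top: legs 42 mm apart between centres (49 mm over all) along its own y, bar's centre line 82 mm above the underside, opening 52 mm high. Origin: centre of the underside, z up. May be gripped across both legs. Two or three weights are present; an absent one reads None
- bail3 (a point): middle of the underside of weight3's bail bar, 78.5 mm above its underside
- hook1 (a point): resting place on the hook at x -130, y 100, z 118 mm in the tester's frame: the top of an 8 mm round rod that sticks out level from the front of the block toward the tester's -x, 50 mm out from the block's face. 18 mm further out (x -148) the rod ends in an upturned tip that rises to 20 mm above the resting place; the bail bar goes over the tip from above/in front, then down
- hook2 (a point): resting place on the hook at x -130, y 0, z 118 mm in the tester's frame: the top of an 8 mm round rod that sticks out level from the front of the block toward the tester's -x, 50 mm out from the block's face. 18 mm further out (x -148) the rod ends in an upturned tip that rises to 20 mm above the resting place; the bail bar goes over the tip from above/in front, then down
- hook3 (a point): resting place on the hook at x -130, y -100, z 118 mm in the tester's frame: the top of an 8 mm round rod that sticks out level from the front of the block toward the tester's -x, 50 mm out from the block's face. 18 mm further out (x -148) the rod ends in an upturned tip that rises to 20 mm above the resting place; the bail bar goes over the tip from above/in front, then down
- start (a joint): start button of the timer, travel in m: 0 up, grows as it is pressed, 0.006 fully down (about 4 N); springs back
- start_top (a point): centre of the button's top face, about 38 mm above the bench: 24 mm round grey button standing up from the blue timer (90 x 66 x 20 mm, fixed to the bench)
- beaker: bystander, not part of the job: glass beaker, 64 mm across, 75 mm high. Origin: centre of the underside
- tape: bystander, not part of the job: roll of yellow tape lying flat, 84 mm across, 22 mm high. Origin: centre of the underside
- bottle: bystander, not part of the job: clear water bottle, 64 mm across, 200 mm high. Origin: centre of the underside
- jar: bystander, not part of the job: amber glass jar, 60 mm across, 70 mm high. Origin: centre of the underside
- driver: bystander, not part of the job: screwdriver lying flat, 160 mm long. Origin: centre of the underside (of its middle)
Mind the look-alikes: they are no part of the job. Leave any green, pink or turquoise look-alike of the weight3 alone.

How it is judged:
By the outcome, as a careful person would: the job done as asked, in the order asked, and still so for the second after the job is handed in, with the robot touching nothing.
Of weight1, weight2, weight3 only 2 to 3 are there at a start; the rules pass over those that are not, and their reading is None.
At some moment in a run one of weight1, weight2, weight3 may be knocked a few centimetres aside while the robot is not near it.
Once in a run the grip may slacken for a moment while it holds something.
It also fails if it takes over 208 s, if anything falls off the work surface, if the arm or the gripper's body presses on something with over 40 N, if the wrist force passes 120 N, or if a joint passes its speed limit or range.

## Working session

There is one attempt and no reset: what is moved stays moved. The work goes in short steps, Python scripts to look and compute and a shell command to move; the robot and the scene stay as the last step left them, time stands still between calls to the robot, and variables do not carry over. Pictures are saved under pics/ and viewed, about 12 in all and at most 16, crops included, and the job is handed in when it is done.

```bash
ls; mkdir -p pics
python3 - <<'E'
from station import *
import cv2,numpy as np
print(state())
for n in ["scene","side","wrist"]:
    im,d=capture(n); cv2.imwrite(f"pics/{n}0.png",im); np.save(f"pics/{n}0.npy",d)
    p=camera_params(n); print(n,p["fx"],p["fy"],p["cx"],p["cy"]); print(np.round(p["camera_from_world"],3).tolist())
E
```

```text
pics
{'t': 0.0, 'joints': array([-1.13698200e+00,  3.14215950e-01, -4.80446412e-02,  1.21023864e+00,
       -3.23594201e-06,  1.57079917e+00]), 'qvel': array([ 0.00216279,  0.00068239,  0.00053187,  0.00060298,  0.0005465 ,
       -0.00075899]), 'effort': array([-1.41780656e-03, -5.39585781e+01,  3.39755380e+01,  1.90660742e-02,
       -2.73295036e-04,  1.87136425e-05]), 'tcp_pos': array([ 0.25197063, -0.54392672,  0.2494557 ]), 'ee_rot': array([-2.64669176e+00,  1.69082221e+00,  2.25627278e-03]), 'ft_force': array([ 0.00238014, -0.14599829, -0.06012165]), 'moment': array([-0.07248887, -0.02319727,  0.018038  ]), 'gripper_width': 0.08515941059881062}
scene 417.87060533047554 417.87060533047554 279.9839492725051 213.11576921988498
[[-0.034, 0.999, -0.015, -0.064], [0.688, 0.012, -0.726, -0.302], [-0.725, -0.035, -0.688, 1.772], [0.0, 0.0, 0.0, 1.0]]
side 442.90344485835 442.90344485835 279.91610022687905 212.39189291989194
[[0.998, -0.056, -0.01, -0.582], [-0.048, -0.743, -0.668, 0.143], [0.03, 0.667, -0.744, 1.58], [0.0, 0.0, 0.0, 1.0]]
wrist 312.6617856613822 312.6617856613822 275.2128130141503 214.14443753937803
[[0.421, -0.907, -0.002, -0.598], [-0.863, -0.402, 0.307, -0.04], [-0.279, -0.127, -0.952, 0.381], [0.0, 0.0, 0.0, 1.0]]
```

View pics/scene0.png

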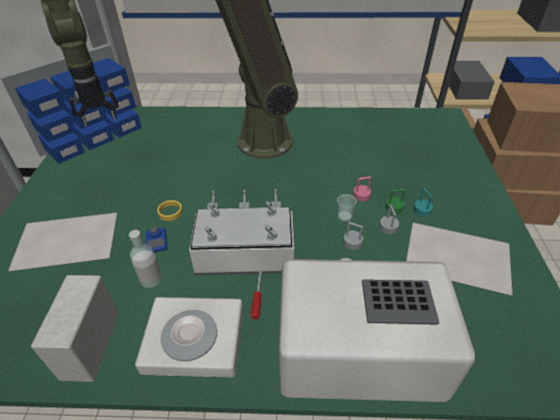

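View pics/side0.png

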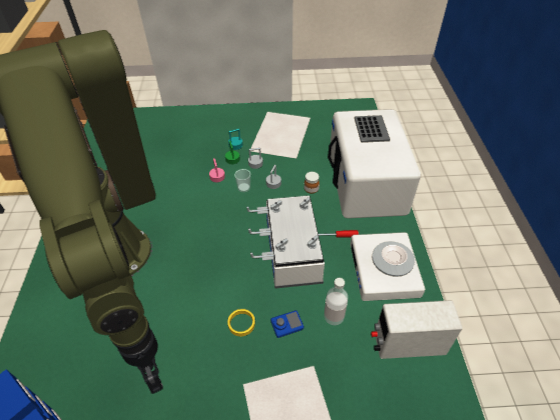

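Scene view: robot at the top. Candidates: steel weights at (353,236) and (390,222); look-alikes pink (363,190), green (397,200), turquoise (424,205). Beaker (346,206), jar (345,262, hidden) and tester (243,238). Timer (156,239). I choose the two grey ones and see no third.

```bash
cat > h.py <<'E'
from station import *
import cv2,numpy as np
def world(d,p):
    v,u=np.mgrid[:d.shape[0],:d.shape[1]]
    c=np.stack([(u-p["cx"])/p["fx"]*d,(v-p["cy"])/p["fy"]*d,d,np.ones_like(d)],-1)
    return (c@np.linalg.inv(p["camera_from_world"]).T)[...,:3]
def proj(P,p):
    c=np.append(P,1)@p["camera_from_world"].T
    return c[0]/c[2]*p["fx"]+p["cx"],c[1]/c[2]*p["fy"]+p["cy"]
def ray(u,v,z,p):
    W=np.linalg.inv(p["camera_from_world"]); o=W[:3,3]; r=W[:3,:3]@[(u-p["cx"])/p["fx"],(v-p["cy"])/p["fy"],1]
    return o+r*(z-o[2])/r[2]
E
python3 - <<'E'
from h import *
big=[]
for n in ["scene","side"]:
    im=cv2.imread(f"pics/{n}0.png"); d=np.load(f"pics/{n}0.npy"); p=camera_params(n); X=world(d,p)
    hsv=cv2.cvtColor(im,cv2.COLOR_BGR2HSV)
    print(n,"table z",np.median(X[...,2][(hsv[...,0]>60)&(hsv[...,0]<85)&(hsv[...,1]>120)&(d>0)]))
    m=(abs(X[...,2]-.127)<.006)&(d>0)
    m[:, :180]=0; 
    k,l,s,c=cv2.connectedComponentsWithStats(m.astype(np.uint8))
    i=1+np.argmax(s[1:,4]); 
    for i in 1+np.argsort(-s[1:,4])[:3]:
        q=X[l==i]; print(s[i],q.mean(0).round(4),cv2.minAreaRect((q[:,:2]*1000).astype(np.float32)))
    # steel weights region
    g=(hsv[...,1]<70)&(d>0)&(X[...,2]>.012)&(X[...,2]<.1)&(X[...,0]>.35)&(X[...,0]<.8)&(X[...,1]>.15)&(X[...,1]<.6)
    k,l,s,c=cv2.connectedComponentsWithStats(g.astype(np.uint8),connectivity=8)
    for i in range(1,k):
        if s[i,4]>25: q=X[l==i]; print(" blob",s[i],q.mean(0).round(3),q.min(0).round(3),q.max(0).round(3))
    b=(hsv[...,0]>100)&(hsv[...,0]<130)&(hsv[...,1]>120)&(d>0)&(X[...,2]<.05)&(X[...,2]>.012)&(X[...,0]>.4)&(X[...,0]<.9)
    q=X[b]; q=q[abs(q[:,2]-.02)<.005]; print(" timer",len(q),q.mean(0),cv2.minAreaRect((q[:,:2]*1000).astype(np.float32)))
    big.append(im)
a=cv2.resize(big[0][170:280,180:450],None,fx=2.9,fy=2.9,interpolation=cv2.INTER_CUBIC)
b=cv2.resize(big[1][120:340,200:360],None,fx=2.5,fy=2.5,interpolation=cv2.INTER_CUBIC)
cv2.imwrite("pics/c1.png",a); cv2.imwrite("pics/c2.png",b)
E
```

```text
scene table z 0.024626611503830165
[ 191  208   99   40 3243] [ 0.6322 -0.026   0.1268] ((627.2901611328125, -26.091278076171875), (158.1525115966797, 279.8136291503906), 2.541254997253418)
[279 368 185  15 466] [1.0794 0.2933 0.1268] ((1076.978759765625, 296.1242980957031), (392.5632019042969, 16.98761558532715), 88.5439224243164)
[244 115  40  13 102] [0.0551 0.0002 0.1267] ((37.9368896484375, -2.3909149169921875), (158.9912109375, 77.67189025878906), 87.59628295898438)
 blob [337 195  19  25 391] [0.455 0.299 0.052] [0.42  0.269 0.012] [0.484 0.33  0.078]
 blob [379 204  20  28 304] [0.504 0.439 0.033] [0.409 0.409 0.012] [0.536 0.47  0.086]
 blob [343 222  20  26 328] [0.576 0.314 0.035] [0.541 0.284 0.012] [0.604 0.346 0.089]
 timer 160 [ 0.58384977 -0.31303658  0.01982185] ((587.1427612304688, -317.6069030761719), (93.52265167236328, 64.57550048828125), 16.331811904907227)
side table z 0.0001260203495399015
[ 267  196   56   69 2578] [ 0.6255 -0.0409  0.127 ] ((625.55859375, -27.481460571289062), (153.51544189453125, 289.5108947753906), 2.9905319213867188)
[343 189  73  10 177]
[... 162 characters left out ...]
 0.1268] ((935.5452880859375, -439.48004150390625), (72.28162384033203, 212.261474609375), 68.89720916748047)
 blob [248 148  14  19 176] [0.5   0.434 0.035] [0.472 0.406 0.012] [0.528 0.475 0.087]
 blob [266 165  15  22 189] [0.572 0.31  0.035] [0.543 0.282 0.013] [0.601 0.345 0.088]
 blob [235 169  15  22 269] [0.451 0.295 0.052] [0.423 0.264 0.013] [0.479 0.335 0.081]
 blob [305 172  14  11 130] [0.722 0.271 0.068] [0.696 0.248 0.036] [0.751 0.303 0.076]
 blob [304 183  15   9  47] [0.716 0.253 0.023] [0.693 0.244 0.012] [0.749 0.267 0.042]
 timer 243 [ 0.58066751 -0.32922377  0.01972664] ((584.7462158203125, -321.0299072265625), (88.84938049316406, 66.37053680419922), 16.928247451782227)
```

View pics/c1.png

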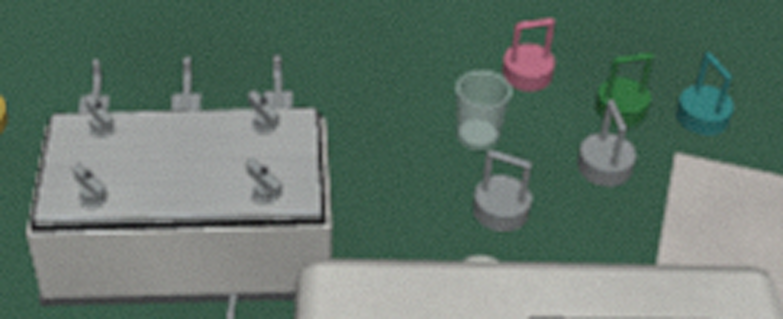

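View pics/c2.png

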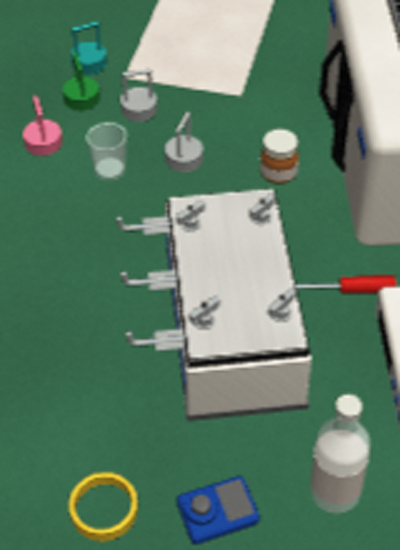

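Both views agree: two steel weights, at about (0.573, 0.312) and (0.501, 0.437), and I see no third. The tester is at about (0.626, -0.027) with a yaw of about 2.7°. The button is on the near side of the timer. Next I'll move above the tester for a closer look.

```bash
cat >> h.py <<'E'
from scipy.spatial.transform import Rotation as Rt
def rel(x,y,z,yaw=None,s=None):
    s=s or state(); R=Rt.from_rotvec(s["ee_rot"]).as_matrix(); cur=np.degrees(np.arctan2(R[1,0],R[0,0]))
    d=R.T@(np.array([x,y,z])-s["tcp_pos"])*100
    print("shift",d.round(2),"yaw",round(cur,1),"turn",None if yaw is None else round(cur-yaw,1),"t",round(s["t"],2),"j",np.degrees(s["joints"]).round(0))
E
python3 -c "
from h import *
rel(.55,-.03,.33,35)"
```

```text
shift [-34.13 -48.64  -7.99] yaw -65.1 turn -100.1 t 0.15 j [-65.  18.  -3.  69.   0.  90.]
```

```bash
python3 -m crank '[[0,0,0,-8,0],[0,-34,-48.6,-8,-100],[0,-34,-48.6,-8,-100],[0,-34,-48.6,-8,-100],[0,-34,-48.6,-8,-100],[0,-34,-48.6,-8,-100],[0,-34,-48.6,-8,-100],[0,-34,-48.6,-8,-100],[0,-34,-48.6,-8,-100],[0,-34,-48.6,-8,-100],[0,-34,-48.6,-8,-100],[0,-34,-48.6,-8,-100],[0,-34,-48.6,-8,-100],[0,-34,-48.6,-8,-100],[0,-34,-48.6,-8,-100],[0,-34,-48.6,-8,-100],[0,-34,-48.6,-8,-100]]' 30
python3 - <<'E'
from h import *
rel(.55,-.03,.33,90)
p=camera_params("wrist"); im,d=capture("wrist"); cv2.imwrite("pics/w1.png",im)
np.save("pics/w1.npy",d); X=world(d,p)
m=(abs(X[...,2]-.127)<.004)&(d>0)
q=X[m]; print(len(q),cv2.minAreaRect((q[:,:2]*1000).astype(np.float32)))
E
```

```text
t: 2.28
tcp_pos: [0.5502, -0.0319, 0.3304]
ee_rot: [2.998, 0.94, 0.0]
ft_force: [0.6, -0.5, 0.2]
gripper_width: 0.0854
shift [ 0.1  -0.17  0.04] yaw 34.8 turn -55.2 t 2.27 j [-3. 12. -1. 78. -0. 52.]
30178 ((668.53173828125, -19.790573120117188), (384.1501770019531, 283.36376953125), 3.166424512863159)
```

View pics/w1.png

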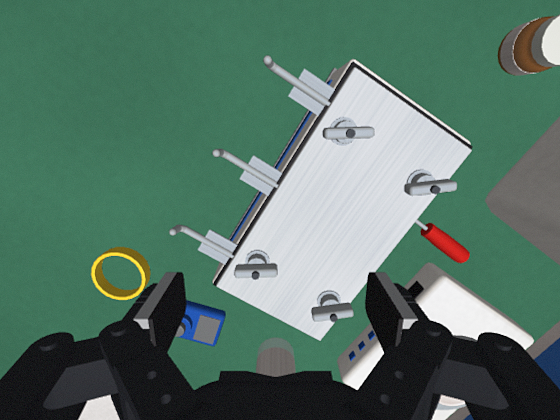

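The wrist view shows all four wings: front-left (348,132), rear-left (431,186), front-right (256,270), rear-right (332,311). The hooks are to the left. I'll measure the wings from depth.

Run:
```python
from h import *
s=state(); p=camera_params("wrist"); d=np.load("pics/w1.npy"); X=world(d,p); im=cv2.imread("pics/w1.png")
m=((X[...,2]>.149)&(X[...,2]<.168)&(d>0)).astype(np.uint8)
k,l,st,c=cv2.connectedComponentsWithStats(m)
for i in range(1,k):
    if 100<st[i,4]<3000:
        q=X[l==i][:,:2]; (cx,cy),(w,h),a=cv2.minAreaRect((q*1000).astype(np.float32))
        C=np.cov(q.T); ev,V=np.linalg.eigh(C); print(st[i,:4],round(cx),round(cy),round(w),round(h),"axis",round(np.degrees(np.arctan2(V[1,1],V[0,1]))%180,1),X[l==i][:,2].max().round(3))
pm=((abs(X[...,2]-.127)<.004)&(d>0)).astype(np.uint8)
k,l,st,c=cv2.connectedComponentsWithStats(pm); i=1+np.argmax(st[1:,4]); q=X[l==i]; print("plate",st[i],cv2.minAreaRect((q[:,:2]*1000).astype(np.float32)))
```

```text
[323 127  52  13] 571 59 46 10 axis 36.6 0.166
[406 180  51  16] 671 64 45 10 axis 42.3 0.165
[234 265  44  15] 581 -110 46 10 axis 36.2 0.165
[312 305  42  18] 681 -105 46 11 axis 44.0 0.165
plate [  217    68   255   273 29934] ((626.186767578125, -23.532745361328125), (150.7086181640625, 280.3383483886719), 3.1771469116210938)
```

```bash
python3 -c "
from h import *
rel(.571,.059,.21,126.6)"
```

```text
shift [ 6.9  -6.27 12.03] yaw 34.8 turn -91.8 t 2.33 j [-3. 12. -1. 78. -0. 52.]
```

```bash
python3 -m crank '[[0.4,6.9,-6.3,8,-50],[0.4,6.9,-6.3,12,-92],[0.4,6.9,-6.3,12,-92],[0.4,6.9,-6.3,12,-92],[0.4,6.9,-6.3,12,-92],[0.4,6.9,-6.3,12,-92],[0.4,6.9,-6.3,12,-92],[0.4,6.9,-6.3,12,-92],[0.4,6.9,-6.3,12,-92],[0.4,6.9,-6.3,12,-92],[0.4,6.9,-6.3,15,-92],[0.4,6.9,-6.3,17.5,-92],[0.4,6.9,-6.3,17.5,-92],[1,6.9,-6.3,17.5,-92],[1,6.9,-6.3,17.5,-92],[1,6.9,-6.3,17.5,-92],[1,6.9,-6.3,17.5,-92],[1,6.9,-6.3,17.5,-92],[1,6.9,-6.3,17.5,-92],[1,6.9,-6.3,17.5,-92]]' 40
python3 -c "
from h import *
rel(.571,.059,.155,69)
im,d=capture('wrist'); cv2.imwrite('pics/w2.png',im)"
```

```text
t: 4.82
tcp_pos: [0.5723, 0.0589, 0.1569]
ee_rot: [1.405, 2.806, 0.001]
ft_force: [1.6, -3.4, 6.5]
gripper_width: 0.0186
shift [ 0.09 -0.1   0.19] yaw 126.8 turn 57.8 t 4.83 j [  6.  18. -15.  57.  -0. -31.]
```

View pics/w2.png

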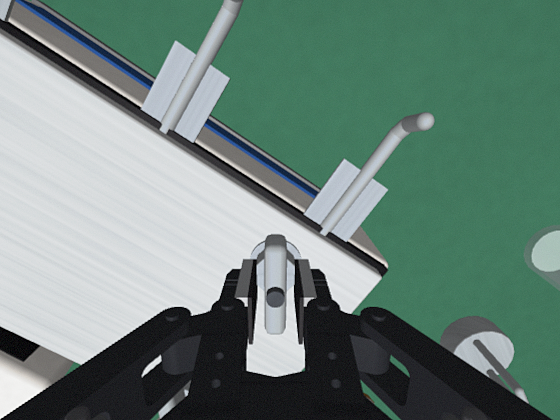

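The wing is between the pads and the fingers are still closing. I'll close fully, then turn.

```bash
python3 -m crank '[[1,0,0,0,0],[1,0,0,0,0],[1,0,0,0,0],[1,0,0,0,10],[1,0,0,0,20],[1,0,0,0,30],[1,0,0,0,40],[1,0,0,0,50],[1,0,0,0,58],[1,0,0,0,58],[1,0,0,0,58]]' 40
python3 -c "
from h import *
rel(.681,-.105,.155,134)
print(state()['moment'])"
```

```text
t: 6.25
tcp_pos: [0.5726, 0.0572, 0.1569]
ee_rot: [2.588, 1.771, 0.001]
ft_force: [1.9, -8.7, 6.0]
gripper_width: 0.019
shift [-11.19  15.98   0.31] yaw 68.8 turn -65.2 t 6.25 j [  6.  18. -15.  57.  -0.  27.]
[-2.06839182 -0.46005307  0.02596408]
```

Width 19 mm means the tips are on the hub rather than the wing. I'll open slightly, raise and check.

```bash
python3 -m crank '[[0.5,0,0,0,0],[0.5,0,0,0,0],[0.5,0,0,0,0],[0.5,0,0,-0.9,0],[0.5,0,0,-0.9,0]]' 40
cat >> h.py <<'E'
def look(name):
    p=camera_params("wrist"); im,d=capture("wrist"); cv2.imwrite(f"pics/{name}.png",im); np.save(f"pics/{name}.npy",d); return p,im,d,world(d,p)
def nuts(X,d):
    m=((X[...,2]>.147)&(X[...,2]<.17)&(d>0)).astype(np.uint8)
    k,l,st,c=cv2.connectedComponentsWithStats(m)
    for i in range(1,k):
        if 100<st[i,4]<8000:
            q=X[l==i][:,:2]; (cx,cy),(w,h),a=cv2.minAreaRect((q*1000).astype(np.float32)); ev,V=np.linalg.eigh(np.cov(q.T)); ax=np.degrees(np.arctan2(V[1,1],V[0,1]))
            print(st[i,:4],"c",round(cx),round(cy),"size",round(w),round(h),"theta",round((44.9-ax+20)%180-20,1))
E
python3 - <<'E'
from h import *
p,im,d,X=look("w3"); nuts(X,d); rel(.571,.059,.16)
E
```

```text
t: 6.88
tcp_pos: [0.5715, 0.0597, 0.1653]
ee_rot: [2.591, 1.776, 0.002]
ft_force: [0.8, 0.0, 0.3]
gripper_width: 0.0428
[260 234  22  93] c 571 59 size 10 46 theta 66.1
[196 261  38  59] c 562 35 size 14 23 theta 42.5
[318 261  38  58] c 578 83 size 14 23 theta 90.0
[  0 375  33  38] c 583 -103 size 16 13 theta 11.0
shift [-0.07 -0.01  0.5 ] yaw 68.9 turn None t 6.92 j [  6.  18. -14.  58.   0.  27.]
```

View pics/w3.png

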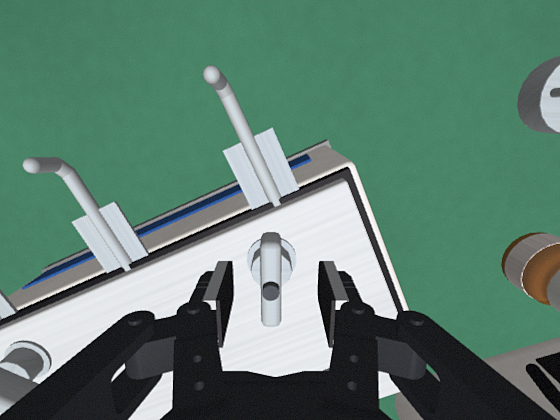

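The hub grip did turn nut A, to 66° (half way). For the others I'll grip at z 0.163, on the wing only. Next is C, across the diagonal.

```bash
python3 -c "
from h import *
rel(.681,-.105,.163,134)"
```

```text
shift [-11.4   16.17   0.2 ] yaw 68.9 turn -65.1 t 6.92 j [  6.  18. -14.  58.   0.  27.]
```

```bash
python3 -m crank '[[0.5,0,0,-4,0],[0.5,-11.4,16.2,-4,-65],[0.5,-11.4,16.2,-4,-65],[0.5,-11.4,16.2,-4,-65],[0.5,-11.4,16.2,-4,-65],[0.5,-11.4,16.2,-4,-65],[0.5,-11.4,16.2,-4,-65],[0.5,-11.4,16.2,-4,-65],[0.5,-11.4,16.2,-4,-65],[0.5,-11.4,16.2,0.2,-65],[0.5,-11.4,16.2,0.2,-65],[1,-11.4,16.2,0.2,-65],[1,-11.4,16.2,0.2,-65],[1,-11.4,16.2,0.2,-65],[1,-11.4,16.2,0.2,-65],[1,-11.4,16.2,0.2,-65],[1,-11.4,16.2,0.2,-65],[1,-11.4,16.2,0.2,-65]]' 40
python3 -c "
from h import *
rel(.681,-.105,.163,69)"
```

```text
t: 9.18
tcp_pos: [0.6816, -0.1052, 0.1642]
ee_rot: [1.23, 2.888, 0.002]
ft_force: [-2.5, 1.4, 6.0]
gripper_width: 0.009
shift [ 0.06 -0.03  0.12] yaw 133.9 turn 64.9 t 9.18 j [ -9.  30.   4.  64.   0. -53.]
```

```bash
python3 -m crank '[[1,0,0,0,10],[1,0,0,0,20],[1,0,0,0,30],[1,0,0,0,40],[1,0,0,0,50],[1,0,0,0,60],[1,0,0,0,66],[1,0,0,0,66],[1,0,0,0,66],[0.5,0,0,0,66],[0.5,0,0,0,66],[0.5,0,0,0,66],[0.5,0,0,-5,66],[0.5,0,0,-5,66]]' 40
python3 - <<'E'
from h import *
p,im,d,X=look("w4"); nuts(X,d); rel(.581,-.110,.163,126.2)
E
```

```text
t: 10.92
tcp_pos: [0.6833, -0.1054, 0.2167]
ee_rot: [2.603, 1.751, 0.008]
ft_force: [0.2, -0.4, 0.2]
gripper_width: 0.0425
[152  55  82  60] c 581 -111 size 46 10 theta 8.3
[496  94  64  49] c 669 63 size 44 11 theta 8.5
[264 200  16  72] c 680 -105 size 10 45 theta 67.2
shift [-4.26 -9.22  5.11] yaw 67.9 turn -58.3 t 10.97 j [-9. 29.  8. 69.  0. 13.]
```

```bash
python3 -m crank '[[0.5,-4.3,-9.2,0,-58],[0.5,-4.3,-9.2,0,-58],[0.5,-4.3,-9.2,0,-58],[0.5,-4.3,-9.2,0,-58],[0.5,-4.3,-9.2,0,-58],[0.5,-4.3,-9.2,0,-58],[0.5,-4.3,-9.2,0,-58],[0.5,-4.3,-9.2,5.1,-58],[0.5,-4.3,-9.2,5.1,-58],[1,-4.3,-9.2,5.1,-58],[1,-4.3,-9.2,5.1,-58],[1,-4.3,-9.2,5.1,-58],[1,-4.3,-9.2,5.1,-58],[1,-4.3,-9.2,5.1,-58],[1,-4.3,-9.2,5.1,-58],[1,-4.3,-9.2,5.1,-58]]' 40
python3 -c "
from h import *
rel(.581,-.111,.163,69)"
```

```text
t: 12.98
tcp_pos: [0.581, -0.1113, 0.1632]
ee_rot: [1.428, 2.793, 0.0]
ft_force: [1.3, -3.5, 6.9]
gripper_width: 0.0088
shift [0.02 0.02 0.02] yaw 125.8 turn 56.8 t 12.97 j [-11.  20. -12.  58.  -0. -47.]
```

```bash
python3 -m crank '[[1,0,0,0,10],[1,0,0,0,20],[1,0,0,0,30],[1,0,0,0,40],[1,0,0,0,50],[1,0,0,0,57],[1,0,0,0,57],[1,0,0,0,57],[0.5,0,0,0,57],[0.5,0,0,0,57],[0.5,0,0,0,57],[0.5,0,0,-5,57],[0.5,0,0,-5,57]]' 40
python3 - <<'E'
from h import *
p,im,d,X=look("w5"); nuts(X,d); rel(.671,.064,.163,132.3)
E
```

```text
t: 14.6
tcp_pos: [0.5817, -0.1106, 0.215]
ee_rot: [2.588, 1.774, 0.007]
ft_force: [0.9, -0.4, -0.4]
gripper_width: 0.0426
[517  84  43  85] c 571 57 size 12 46 theta 64.0
[264 204  17  72] c 580 -111 size 10 46 theta 66.2
[531 247  29  28] c 659 54 size 18 10 theta 33.7
[319 327  14  44] c 679 -107 size 6 42 theta 67.8
shift [19.52  2.12  5.02] yaw 68.9 turn -63.4 t 14.65 j [-11.  18.  -8.  64.   0.  10.]
```

```bash
python3 -m crank '[[0.5,19.5,2.1,0,-62],[0.5,19.5,2.1,0,-62],[0.5,19.5,2.1,0,-62],[0.5,19.5,2.1,0,-62],[0.5,19.5,2.1,0,-62],[0.5,19.5,2.1,0,-62],[0.5,19.5,2.1,0,-62],[0.5,19.5,2.1,0,-62],[0.5,19.5,2.1,5.0,-62],[0.5,19.5,2.1,5.0,-62],[1,19.5,2.1,5.0,-62],[1,19.5,2.1,5.0,-62],[1,19.5,2.1,5.0,-62],[1,19.5,2.1,5.0,-62],[1,19.5,2.1,5.0,-62],[1,19.5,2.1,5.0,-62],[1,19.5,2.1,5.0,-62]]' 40
python3 -c "
from h import *
rel(.671,.064,.163,69)"
```

```text
t: 16.77
tcp_pos: [0.6709, 0.0635, 0.1635]
ee_rot: [1.305, 2.853, 0.002]
ft_force: [1.2, -2.0, 5.4]
gripper_width: 0.0091
shift [0.03 0.04 0.05] yaw 130.8 turn 61.8 t 16.77 j [  5.  28.   1.  62.  -0. -35.]
```

```bash
python3 -m crank '[[1,0,0,0,10],[1,0,0,0,20],[1,0,0,0,30],[1,0,0,0,40],[1,0,0,0,50],[1,0,0,0,60],[1,0,0,0,62],[1,0,0,0,62],[1,0,0,0,62],[0.5,0,0,0,62],[0.5,0,0,0,62],[0.5,0,0,0,62],[0.5,0,0,-5,62],[0.5,0,0,-5,62]]' 40
python3 - <<'E'
from h import *
p,im,d,X=look("w6"); nuts(X,d); rel(.571,.058,.163,69)
E
```

```text
t: 18.52
tcp_pos: [0.6717, 0.0643, 0.2155]
ee_rot: [2.589, 1.775, 0.009]
ft_force: [0.5, 0.5, 0.7]
gripper_width: 0.0427
[184  41  28  91] c 572 59 size 11 45 theta 65.9
[265 203  16  73] c 671 64 size 10 46 theta 65.6
[ 39 299  34  64] c 681 -104 size 11 46 theta 65.8
[543 309  17  24] c 801 228 size 9 14 theta 79.4
[481 334  79  47] c 821 205 size 58 5 theta 134.8
[392 388  23  32] c 839 105 size 7 35 theta 74.5
shift [-4.18 -9.09  5.  ] yaw 68.9 turn -0.1 t 18.57 j [ 5. 27.  5. 68.  0. 27.]
```

All four are at half way (~66°). Second pass: A, turned past the expected 66° so it meets the stop.

```bash
python3 -m crank '[[0.5,-4.2,-9,0,0],[0.5,-4.2,-9,0,0],[0.5,-4.2,-9,0,0],[0.5,-4.2,-9,5,0],[0.5,-4.2,-9,5,0],[1,-4.2,-9,5,0],[1,-4.2,-9,5,0],[1,-4.2,-9,5,0],[1,-4.2,-9,5,0],[1,-4.2,-9,5,0],[1,-4.2,-9,5,0],[1,-4.2,-9,5,0],[1,-4.2,-9,5,10],[1,-4.2,-9,5,20],[1,-4.2,-9,5,30],[1,-4.2,-9,5,40],[1,-4.2,-9,5,50],[1,-4.2,-9,5,58],[1,-4.2,-9,5,58]]' 40
python3 -m crank '[[1,0,0,0,4],[1,0,0,0,8],[1,0,0,0,12],[1,0,0,0,14],[1,0,0,0,14],[1,0,0,0,14]]' 40
python3 -c "
from h import *
rel(.571,.058,.163,3.1); print(state()['moment'])"
```

```text
t: 20.95
tcp_pos: [0.571, 0.0567, 0.1629]
ee_rot: [3.127, 0.294, 0.003]
ft_force: [-1.6, -1.6, 7.4]
gripper_width: 0.0086
t: 21.7
tcp_pos: [0.5709, 0.0567, 0.163]
ee_rot: [3.139, -0.081, 0.003]
ft_force: [-3.1, -2.4, 8.2]
gripper_width: 0.0087
shift [ 0.01 -0.13  0.  ] yaw -3.0 turn -6.1 t 21.7 j [  6.  18. -15.  57.  -0.  99.]
[-0.66777837  0.47625362  1.63482695]
```

```bash
python3 -m crank '[[0.5,0,0,0,0],[0.5,0,0,0,0],[0.5,0,0,0,0],[0.5,0,0,-5,0],[0.5,0,0,-5,0]]' 40
python3 - <<'E'
from h import *
p,im,d,X=look("w7"); nuts(X,d); rel(.681,-.105,.163,69)
E
```

```text
t: 22.32
tcp_pos: [0.5728, 0.0574, 0.2149]
ee_rot: [-3.14, 0.087, -0.01]
ft_force: [0.3, -0.6, -0.5]
gripper_width: 0.043
[261 205  22  73] c 571 59 size 10 45 theta 131.7
[391 207  76  37] c 670 64 size 10 46 theta 65.3
[390 407  33  13] c 670 -97 size 9 24 theta 58.0
shift [11.79 15.61  5.03] yaw -3.2 turn -72.2 t 22.38 j [  6.  16. -10.  64.   0.  99.]
```

A is at 131.7°, its stop. Now C.

```bash
python3 -m crank '[[0.5,11.8,15.6,0,-72],[0.5,11.8,15.6,0,-72],[0.5,11.8,15.6,0,-72],[0.5,11.8,15.6,0,-72],[0.5,11.8,15.6,0,-72],[0.5,11.8,15.6,0,-72],[0.5,11.8,15.6,0,-72],[0.5,11.8,15.6,0,-72],[0.5,11.8,15.6,5,-72],[0.5,11.8,15.6,5,-72],[1,11.8,15.6,5,-72],[1,11.8,15.6,5,-72],[1,11.8,15.6,5,-72],[1,11.8,15.6,5,-72],[1,11.8,15.6,5,-72],[1,11.8,15.6,5,-72],[1,11.8,15.6,5,-72]]' 40
python3 -m crank '[[1,0,0,0,10],[1,0,0,0,20],[1,0,0,0,30],[1,0,0,0,40],[1,0,0,0,50],[1,0,0,0,58],[1,0,0,0,62],[1,0,0,0,66],[1,0,0,0,70],[1,0,0,0,72],[1,0,0,0,72],[1,0,0,0,72],[0.5,0,0,0,72],[0.5,0,0,0,72],[0.5,0,0,0,72],[0.5,0,0,-5,72],[0.5,0,0,-5,72]]' 40
python3 - <<'E'
from h import *
p,im,d,X=look("w8"); nuts(X,d); rel(.581,-.111,.163,69)
E
```

```text
t: 24.5
tcp_pos: [0.6801, -0.1065, 0.1634]
ee_rot: [2.59, 1.773, 0.0]
ft_force: [-3.0, -4.1, 4.6]
gripper_width: 0.0089
t: 26.62
tcp_pos: [0.6821, -0.1053, 0.2158]
ee_rot: [3.14, -0.086, 0.011]
ft_force: [0.2, -0.2, -0.1]
gripper_width: 0.0426
[260 207  23  72] c 681 -106 size 10 46 theta 131.7
[ 81 241  78  37] c 581 -111 size 11 46 theta 66.7
shift [-9.99  1.13  5.02] yaw -3.1 turn -72.1 t 26.68 j [-9. 28.  8. 69.  0. 84.]
```

```bash
python3 -m crank '[[0.5,-10,1.1,0,-72],[0.5,-10,1.1,0,-72],[0.5,-10,1.1,0,-72],[0.5,-10,1.1,0,-72],[0.5,-10,1.1,0,-72],[0.5,-10,1.1,0,-72],[0.5,-10,1.1,0,-72],[0.5,-10,1.1,0,-72],[0.5,-10,1.1,5,-72],[0.5,-10,1.1,5,-72],[1,-10,1.1,5,-72],[1,-10,1.1,5,-72],[1,-10,1.1,5,-72],[1,-10,1.1,5,-72],[1,-10,1.1,5,-72],[1,-10,1.1,5,-72],[1,-10,1.1,5,-72]]' 40
python3 -m crank '[[1,0,0,0,10],[1,0,0,0,20],[1,0,0,0,30],[1,0,0,0,40],[1,0,0,0,50],[1,0,0,0,58],[1,0,0,0,62],[1,0,0,0,66],[1,0,0,0,70],[1,0,0,0,72],[1,0,0,0,72],[1,0,0,0,72],[0.5,0,0,0,72],[0.5,0,0,0,72],[0.5,0,0,0,72],[0.5,0,0,-5,72],[0.5,0,0,-5,72]]' 40
python3 - <<'E'
from h import *
p,im,d,X=look("w9"); nuts(X,d); rel(.671,.064,.163,69)
E
```

```text
t: 28.8
tcp_pos: [0.5798, -0.1118, 0.1632]
ee_rot: [2.59, 1.773, 0.001]
ft_force: [-3.3, -5.1, 6.0]
gripper_width: 0.0088
t: 30.92
tcp_pos: [0.5815, -0.1109, 0.2151]
ee_rot: [3.14, -0.086, 0.01]
ft_force: [-0.0, -0.9, 0.5]
gripper_width: 0.0428
[416 190  28  74] c 680 -105 size 10 46 theta 132.4
[262 208  22  71] c 581 -111 size 10 45 theta 131.6
shift [  8.06 -17.94   5.03] yaw -3.2 turn -72.2 t 30.98 j [-11.  18.  -8.  64.   0.  82.]
```

```bash
python3 -m crank '[[0.5,8.1,-17.9,0,-72],[0.5,8.1,-17.9,0,-72],[0.5,8.1,-17.9,0,-72],[0.5,8.1,-17.9,0,-72],[0.5,8.1,-17.9,0,-72],[0.5,8.1,-17.9,0,-72],[0.5,8.1,-17.9,0,-72],[0.5,8.1,-17.9,0,-72],[0.5,8.1,-17.9,5,-72],[0.5,8.1,-17.9,5,-72],[1,8.1,-17.9,5,-72],[1,8.1,-17.9,5,-72],[1,8.1,-17.9,5,-72],[1,8.1,-17.9,5,-72],[1,8.1,-17.9,5,-72],[1,8.1,-17.9,5,-72],[1,8.1,-17.9,5,-72]]' 40
python3 -m crank '[[1,0,0,0,10],[1,0,0,0,20],[1,0,0,0,30],[1,0,0,0,40],[1,0,0,0,50],[1,0,0,0,58],[1,0,0,0,62],[1,0,0,0,66],[1,0,0,0,70],[1,0,0,0,72],[1,0,0,0,72],[1,0,0,0,72],[0.5,0,0,0,72],[0.5,0,0,0,72],[0.5,0,0,0,72],[0.5,0,0,-14,72],[0.5,0,0,-14,72],[0.5,0,0,-14,72]]' 40
python3 - <<'E'
from h import *
p,im,d,X=look("w10"); nuts(X,d)
for n in ["scene","side"]:
    im,d=capture(n); p=camera_params(n); X=world(d,p); hsv=cv2.cvtColor(im,cv2.COLOR_BGR2HSV); cv2.imwrite(f"pics/{n}1.png",im)
    g=(hsv[...,1]<70)&(d>0)&(X[...,2]>.012)&(X[...,2]<.1)&(X[...,0]>.35)&(X[...,0]<.65)&(X[...,1]>.2)&(X[...,1]<.6)
    k,l,s,c=cv2.connectedComponentsWithStats(g.astype(np.uint8),connectivity=8)
    for i in range(1,k):
        if s[i,4]>25: q=X[l==i]; print(" blob",s[i],q.mean(0).round(3),q.min(0).round(3),q.max(0).round(3))
rel(.58,.25,.3,60)
E
```

```text
t: 33.1
tcp_pos: [0.6706, 0.0632, 0.1633]
ee_rot: [2.59, 1.774, 0.003]
ft_force: [-2.0, -2.8, 5.2]
gripper_width: 0.0088
t: 35.35
tcp_pos: [0.6717, 0.064, 0.3066]
ee_rot: [-3.139, 0.086, -0.012]
ft_force: [-0.6, -0.0, 0.1]
gripper_width: 0.0427
[439   0  32 156] c 822 159 size 17 121 theta 133.1
[266 179  15  51] c 671 64 size 10 46 theta 131.8
[155 191  24  50] c 572 59 size 10 46 theta 131.4
[284 333  14  41] c 681 -105 size 10 46 theta 131.8
 blob [337 195  19  25 392] [0.455 0.299 0.052] [0.419 0.269 0.013] [0.486 0.33  0.078]
 blob [379 204  20  29 301] [0.504 0.439 0.033] [0.411 0.409 0.012] [0.534 0.471 0.088]
 blob [343 222  20  26 327] [0.576 0.314 0.035] [0.54  0.284 0.012] [0.608 0.345 0.088]
 blob [248 148  14  19 177] [0.5   0.434 0.035] [0.472 0.407 0.013] [0.528 0.466 0.098]
 blob [266 165  15  22 194] [0.572 0.309 0.035] [0.543 0.28  0.012] [0.601 0.348 0.089]
 blob [235 169  15  22 265] [0.452 0.296 0.052] [0.422 0.262 0.012] [0.479 0.333 0.08 ]
shift [-10.01 -18.1    0.11] yaw -3.2 turn -63.2 t 35.5 j [ 5. 26. 15. 79.  0. 99.]
```

All four are at the stop (~131.8°). Now the weights: I'll take a close view from above them.

```bash
python3 -m crank '[[0,-14,-24,0,0],[0,-14,-24,0,0],[0,-14,-24,0,0],[0,-14,-24,0,0],[0,-14,-24,0,0],[0,-14,-24,0,0],[0,-14,-24,0,0],[0,-14,-24,0,0]]' 40
python3 - <<'E'
from h import *
p,im,d,X=look("w11"); hsv=cv2.cvtColor(im,cv2.COLOR_BGR2HSV)
m=(hsv[...,1]<80)&(d>0)&(X[...,2]>.068)&(X[...,2]<.1)&(X[...,1]>.2)
k,l,st,c=cv2.connectedComponentsWithStats(m.astype(np.uint8))
for i in range(1,k):
    if st[i,4]>60:
        q=X[l==i]; C=np.cov(q[:,:2].T); ev,V=np.linalg.eigh(C); r=cv2.minAreaRect((q[:,:2]*1000).astype(np.float32))
        print(st[i],np.round(r[0]),np.round(r[1]),"axis",np.degrees(np.arctan2(V[1,1],V[0,1])).round(1)%180,q[:,2].max().round(3))
m=((hsv[...,1]<80)&(d>0)&(X[...,2]>.018)&(X[...,2]<.034)&(X[...,1]>.2)).astype(np.uint8)
k,l,st,c=cv2.connectedComponentsWithStats(m)
for i in range(1,k):
    if st[i,4]>200: q=X[l==i]; print("body",st[i],np.round(cv2.minEnclosingCircle((q[:,:2]*1000).astype(np.float32))[0]),q.mean(0).round(3))
rel(.55,.3,.3)
E
```

```text
t: 36.5
tcp_pos: [0.5435, 0.3098, 0.3004]
ee_rot: [3.139, -0.089, -0.002]
ft_force: [0.2, -0.4, -0.1]
gripper_width: 0.0857
[ 529    0   31  110 2260] [821. 429.] [102.   4.] axis 90.1 0.1
[201  51  49  19 407] [501. 443.] [48.  7.] axis 8.0 0.088
[ 489  110   62  143 2483] [808. 301.] [ 29. 155.] axis 90.5 0.1
[ 72 122  21  41 102] [342. 371.] [ 3. 43.] axis 102.9 0.088
[290 157  21  43 285] [572. 318.] [48.  7.] axis 66.4 0.088
[168 170  56  54 733] [451. 302.] [63. 62.] axis 42.599999999999994 0.077
[ 405  181   46   43 1530] [722. 280.] [52. 52.] axis 149.1 0.074
[501 255  21  16 134] [821. 204.] [8. 2.] axis 90.8 0.1
body [ 477    0   50  248 1659] [824. 347.] [0.821 0.374 0.026]
body [ 207   38   52   58 1955] [501. 443.] [0.502 0.441 0.027]
body [ 273  146   48   48 1498] [572. 318.] [0.571 0.32  0.026]
body [388 170  36  44 223] [718. 282.] [0.702 0.292 0.026]
body [184 175  36  33 236] [450. 301.] [0.438 0.291 0.026]
shift [0.69 0.95 0.08] yaw -3.2 turn None t 36.55 j [ 30.  20.   7.  77.  -0. 123.]
```

View pics/w11.png

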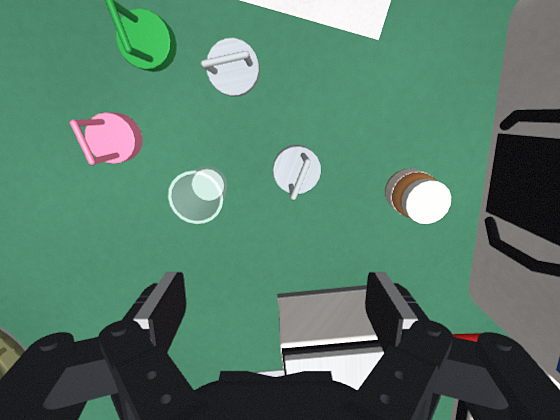

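P1 is at (.572,.318) with its bar at 66°; P2 is at (.501,.443) with its bar at 8°. Pink, green, beaker and jar stand apart from both. I'll grasp P1.

```bash
python3 -c "
from h import *
rel(.572,.318,.066,66.4)"
```

```text
shift [ 2.8  -0.99 23.47] yaw -3.2 turn -69.6 t 36.55 j [ 30.  20.   7.  77.  -0. 123.]
```

```bash
python3 -m crank '[[0.2,2.8,-1,5,-70],[0.2,2.8,-1,10,-70],[0.2,2.8,-1,14,-70],[0.2,2.8,-1,14,-70],[0.2,2.8,-1,14,-70],[0.2,2.8,-1,14,-70],[0.2,2.8,-1,14,-70],[0.2,2.8,-1,14,-70]]' 60
python3 - <<'E'
from h import *
p,im,d,X=look("w12"); hsv=cv2.cvtColor(im,cv2.COLOR_BGR2HSV)
m=(hsv[...,1]<80)&(d>0)&(X[...,2]>.068)&(X[...,2]<.1)&(abs(X[...,0]-.57)<.06)&(abs(X[...,1]-.318)<.06)
k,l,st,c=cv2.connectedComponentsWithStats(m.astype(np.uint8))
for i in range(1,k):
    if st[i,4]>60:
        q=X[l==i]; C=np.cov(q[:,:2].T); ev,V=np.linalg.eigh(C); r=cv2.minAreaRect((q[:,:2]*1000).astype(np.float32))
        print(st[i],np.round(r[0]),np.round(r[1]),"axis",np.degrees(np.arctan2(V[1,1],V[0,1])).round(1)%180)
rel(.572,.318,.066,66.4)
E
```

```text
t: 37.55
tcp_pos: [0.5722, 0.3186, 0.1612]
ee_rot: [2.624, 1.727, 0.0]
ft_force: [-0.3, -0.6, -0.4]
gripper_width: 0.0685
[238 221  71  17 811] [571. 318.] [49.  7.] axis 66.1
shift [-0.07  0.02  9.53] yaw 66.7 turn 0.3 t 37.6 j [29. 26. -2. 61. -0. 52.]
```

```bash
python3 -m crank '[[0.2,-0.1,0,5,0],[0.2,-0.1,0,9.5,0],[0.2,-0.1,0,9.5,0],[1,-0.1,0,9.5,0],[1,-0.1,0,9.5,0],[1,-0.1,0,9.5,0],[1,-0.1,0,9.5,0],[1,-0.1,0,9.5,0],[1,-0.1,0,9.5,0]]' 80
python3 -m crank '[[1,0,0,-4,0],[1,0,0,-8,0],[1,0,0,-12,0],[1,0,0,-16,0],[1,0,0,-19,0],[1,0,0,-19,0]]' 80
python3 -c "
from h import *
rel(.5017,-.1305,.25,93.15); rel(.4842,-.1315,.25,93.15)"
```

```text
t: 38.72
tcp_pos: [0.5727, 0.3192, 0.0685]
ee_rot: [2.622, 1.73, 0.006]
ft_force: [-0.8, -1.5, 7.0]
gripper_width: 0.0468
t: 39.48
tcp_pos: [0.5726, 0.3195, 0.2591]
ee_rot: [2.622, 1.731, 0.008]
ft_force: [0.0, -0.5, -5.0]
gripper_width: 0.0469
shift [-44.16  11.17   0.75] yaw 66.9 turn -26.3 t 39.48 j [29. 24.  7. 73.  0. 52.]
shift [-44.94   9.6    0.74] yaw 66.9 turn -26.3 t 39.48 j [29. 24.  7. 73.  0. 52.]
```

Held (47 mm, ~5 N). The body has to go under the rod, so I'll come in from the front: stand 55 mm in front of hook3, look, then go in.

```bash
python3 -c "
from h import *
rel(.4468,-.1335,.25,93.15)"
python3 -m crank '[[1,-46.6,6.2,1,-26],[1,-46.6,6.2,1,-26],[1,-46.6,6.2,1,-26],[1,-46.6,6.2,1,-26],[1,-46.6,6.2,1,-26],[1,-46.6,6.2,1,-26],[1,-46.6,6.2,1,-26],[1,-46.6,6.2,1,-26],[1,-46.6,6.2,1,-26],[1,-46.6,6.2,1,-26],[1,-46.6,6.2,1,-26]]' 80
python3 - <<'E'
from h import *
p,im,d,X=look("w13"); rel(.4468,-.1335,.1385,93.15)
c,s=np.cos(np.radians(3.15)),np.sin(np.radians(3.15))
for y in (.1,0,-.1):
  for x,z in ((-.13,.118),(-.148,.138)):
    P=np.array([.626+x*c-y*s,-.0235+x*s+y*c,z]); print(P.round(4),np.round(proj(P,p)))
m=(d>0)&(X[...,2]>.108)&(X[...,2]<.145)&(X[...,0]<.54)&(X[...,0]>.46)
k,l,st,cc=cv2.connectedComponentsWithStats(m.astype(np.uint8))
for i in range(1,k):
    if st[i,4]>40: q=X[l==i]; print(st[i],q.mean(0).round(4),q.min(0).round(3),q.max(0).round(3))
E
```

```text
shift [-46.6    6.24   0.73] yaw 66.9 turn -26.3 t 39.48 j [29. 24.  7. 73.  0. 52.]
t: 40.85
tcp_pos: [0.4451, -0.1333, 0.2457]
ee_rot: [-2.163, -2.277, 0.0]
ft_force: [-0.3, 0.4, -3.8]
gripper_width: 0.0469
shift [-0.03  0.16 10.74] yaw 93.0 turn -0.2 t 40.9 j [-17.   4. -21.  66.   0. -20.]
[0.4907 0.0692 0.118 ] [496. 271.]
[0.4727 0.0682 0.138 ] [517. 262.]
[ 0.4962 -0.0306  0.118 ] [385. 271.]
[ 0.4782 -0.0316  0.138 ] [396. 263.]
[ 0.5017 -0.1305  0.118 ] [274. 271.]
[ 0.4837 -0.1315  0.138 ] [274. 263.]
[ 365  251   35   63 1187] [ 0.5119 -0.0292  0.1185] [ 0.474 -0.045  0.113] [ 0.54  -0.013  0.139]
[ 468  251   62   69 1710] [0.5109 0.0713 0.1179] [0.468 0.055 0.108] [0.54  0.12  0.139]
[259 298  32   7 188] [ 0.5343 -0.1281  0.1161] [ 0.53  -0.143  0.114] [ 0.538 -0.113  0.12 ]
```

View pics/w13.png

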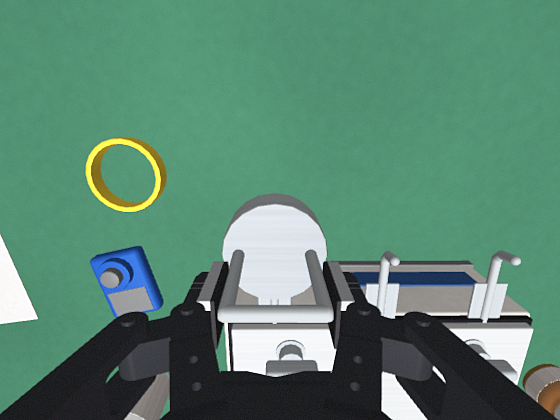

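The weight is held with its bail square to the hooks; the predicted hook tips (396,263) and (517,262) match the picture. I'll check tilt and the button's position, then descend.

Run:
```python
from h import *
d=np.load("pics/w13.npy"); p=camera_params("wrist"); X=world(d,p); im=cv2.imread("pics/w13.png"); hsv=cv2.cvtColor(im,cv2.COLOR_BGR2HSV)
t=state()["tcp_pos"]; print(t)
for dz in (.0135,-.0425,-.0685): print("expect",dz,np.round(proj(t+[0,0,dz],p)))
m=(d>0)&(X[...,2]>.17)&(X[...,2]<.3)&(hsv[...,2]>120); m[:,:222]=0;m[:,330:]=0;m[330:]=0
q=X[m]; b=q[q[:,2]<.225]; print("body",cv2.minEnclosingCircle((b[:,:2]*1000).astype(np.float32)),b[:,2].min(),b[:,2].max(),np.linalg.lstsq(np.c_[b[:,:2],np.ones(len(b))],b[:,2],rcond=None)[0])
m=(hsv[...,1]<80)&(d>0)&(X[...,2]>.033)&(X[...,2]<.045); m[:240]=0;m[320:]=0;m[:,:90]=0;m[:,160:]=0
q=X[m]; print("button",m.sum(),cv2.minEnclosingCircle((q[:,:2]*1000).astype(np.float32)),q[:,2].mean())
```

```text
[ 0.44525126 -0.13331343  0.2459014 ]
expect 0.0135 [273. 312.]
expect -0.0425 [274. 254.]
expect -0.0685 [274. 237.]
body ((445.0007019042969, -133.05523681640625), 30.945907592773438) 0.17942547650740098 0.22484313578095608 [ 0.00540147 -0.01352485  0.19985622]
button 328 ((562.642578125, -321.9830017089844), 12.115086555480957) 0.041359670902723265
```

```bash
python3 -m crank '[[1,0,0,5,0],[1,0,0,10.7,0],[1,0,0,10.7,0],[1,0,2,10.7,0],[1,0,4,10.7,0],[1,0,5.65,10.7,0],[1,0,5.65,10.7,0],[1,0,5.65,10.7,0]]' 80
python3 -c "
from h import *
rel(.5017,-.1305,.108,93.15)
p,im,d,X=look('w14')"
```

```text
t: 41.9
tcp_pos: [0.501, -0.1313, 0.1396]
ee_rot: [-2.165, -2.276, 0.001]
ft_force: [-1.0, -0.1, -3.1]
gripper_width: 0.0465
shift [0.08 0.07 3.16] yaw 92.9 turn -0.3 t 41.9 j [-15.  13. -24.  53.  -0. -18.]
```

View pics/w14.png

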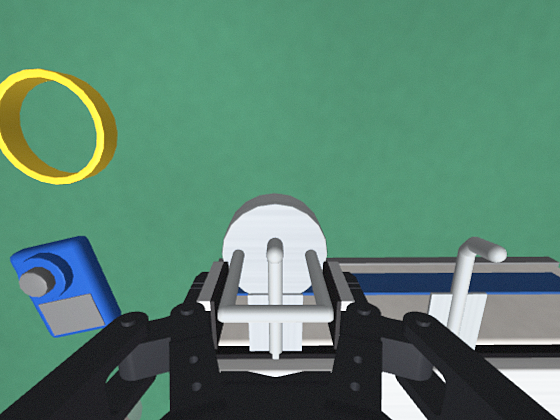

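The hook tip (275,245) stands between the legs, in front of the bar and with the body below it. I'll lower until it carries, then release.

```bash
python3 -m crank '[[1,0.1,0,1.5,0],[1,0.1,0,2.6,0],[1,0.1,0,3.2,0],[1,0.1,0,3.3,0],[1,0.1,0,3.3,0]]' 80
python3 -c "
from h import *
rel(.5017,-.1305,.108,93.15)"
```

```text
t: 42.58
tcp_pos: [0.5004, -0.1303, 0.1069]
ee_rot: [-2.165, -2.275, 0.001]
ft_force: [-6.4, 0.3, 10.6]
gripper_width: 0.0463
shift [-0.03  0.12 -0.11] yaw 92.8 turn -0.3 t 42.58 j [-15.  15. -26.  49.  -0. -17.]
```

```bash
python3 -m crank '[[0.2,0,0,0,0],[0.2,0,0,0,0],[0.2,0,0,0,0],[0.2,0,0,0,0],[0.2,0,0,-4,0],[0.2,0,0,-8,0],[0.2,0,0,-12,0],[0.2,0,0,-16,0],[0.2,0,0,-16,0]]' 80
python3 - <<'E'
from h import *
p,im,d,X=look('w15')
m=(d>0)&(X[...,2]<.15)&(X[...,2]>.115)&(abs(X[...,1]+.13)<.035)&(X[...,0]<.53)&(X[...,0]>.47)
q=X[m]; print(m.sum(),q.min(0),q.max(0))
m=(d>0)&(X[...,2]<.08)&(X[...,2]>.03)&(abs(X[...,1]+.13)<.06)&(abs(X[...,0]-.5)<.06)
q=X[m]; print(m.sum(),cv2.minEnclosingCircle((q[:,:2]*1000).astype(np.float32)),np.median(q[:,2]))
rel(.5,.40,.28,8)
E
```

```text
t: 43.7
tcp_pos: [0.5036, -0.131, 0.2697]
ee_rot: [2.162, 2.272, 0.005]
ft_force: [-0.0, 0.1, -0.7]
gripper_width: 0.0684
1010 [ 0.47998876 -0.1523132   0.11501194] [ 0.52999304 -0.10442142  0.13969331]
2893 ((528.7979125976562, -125.12371063232422), 58.438987731933594) 0.06520343935616452
shift [53.02  2.4  -1.28] yaw 92.9 turn 84.9 t 43.75 j [-15.   9. -12.  69.   0. -17.]
```

View pics/w15.png

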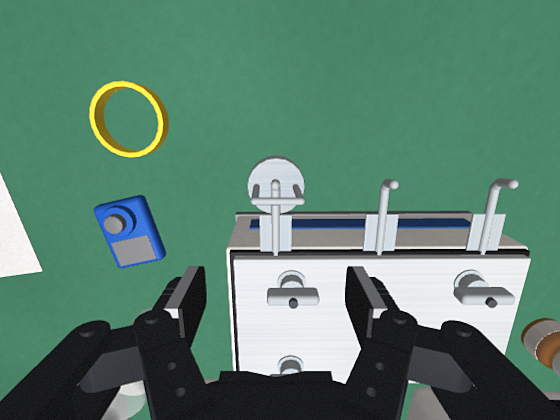

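P1 hangs level on hook3 at body-top height 65 mm, which is the expected height. Next I'll go above P2 and re-measure it.

```bash
python3 -m crank '[[0.2,53,2.4,-1,85],[0.2,53,2.4,-1,85],[0.2,53,2.4,-1,85],[0.2,53,2.4,-1,85],[0.2,53,2.4,-1,85],[0.2,53,2.4,-1,85],[0.2,53,2.4,-1,85],[0.2,53,2.4,-1,85],[0.2,53,2.4,-1,85],[0.2,53,2.4,-1,85],[0.2,53,2.4,-1,85],[0.2,53,2.4,-1,85],[0.2,53,2.4,-1,85]]' 80
cat > bails.py <<'E'
from h import *
import sys
p,im,d,X=look(sys.argv[1]); hsv=cv2.cvtColor(im,cv2.COLOR_BGR2HSV)
m=(hsv[...,1]<80)&(d>0)&(X[...,2]>.068)&(X[...,2]<.1)&(X[...,1]>.2)&(X[...,0]<.7)
k,l,st,c=cv2.connectedComponentsWithStats(m.astype(np.uint8))
for i in range(1,k):
    if st[i,4]>60:
        q=X[l==i]; C=np.cov(q[:,:2].T); ev,V=np.linalg.eigh(C); r=cv2.minAreaRect((q[:,:2]*1000).astype(np.float32))
        print(st[i],np.round(r[0]),np.round(r[1]),"axis",np.degrees(np.arctan2(V[1,1],V[0,1])).round(1)%180)
rel(.501,.443,.066,8)
E
python3 bails.py w16
```

```text
t: 45.38
tcp_pos: [0.4994, 0.3985, 0.2765]
ee_rot: [3.134, 0.212, 0.0]
ft_force: [0.4, 0.3, 0.8]
gripper_width: 0.0683
[289 160  49   9 350] [534. 433.] [48.  7.] axis 8.0
[195 240  55  51 646] [453. 303.] [59. 63.] axis 100.9
shift [ 0.75 -4.37 21.06] yaw 7.8 turn -0.2 t 45.42 j [ 39.  22.   6.  74.  -0. 121.]
```

P2 has been knocked to (.534,.433), bar still at 8°. I'll correct for that, hover and confirm.

```bash
python3 -m crank '[[0.2,3.9,-2.9,6,0],[0.2,3.9,-2.9,11.5,0],[0.2,3.9,-2.9,11.5,0]]' 80
sed -i 's/rel(.501,.443/rel(.534,.433/' bails.py; python3 bails.py w17
```

```text
t: 45.8
tcp_pos: [0.5314, 0.4312, 0.1562]
ee_rot: [3.129, 0.213, -0.012]
ft_force: [0.3, -0.9, -0.8]
gripper_width: 0.0681
[245 222  72  17 818] [534. 434.] [48.  7.] axis 8.0
[132 381  13  11  79] [436. 276.] [ 6. 12.] axis 147.4
[434 404   9  16  86] [698. 280.] [ 4. 18.] axis 92.4
shift [ 0.22 -0.09  9.31] yaw 7.8 turn -0.2 t 45.85 j [ 39.  30.   3.  63.  -0. 121.]
```

```bash
python3 -m crank '[[0.2,0,-0.1,5,0],[0.2,0,-0.1,9,0],[0.2,0,-0.1,9.3,0],[0.2,0,-0.1,9.3,0],[1,0,-0.1,9.3,0],[1,0,-0.1,9.3,0],[1,0,-0.1,9.3,0],[1,0,-0.1,9.3,0],[1,0,-0.1,9.3,0],[1,0,-0.1,9.3,0]]' 80
python3 -m crank '[[1,0,0,-4,0],[1,0,0,-8,0],[1,0,0,-12,0],[1,0,0,-16,0],[1,0,0,-19,0],[1,0,0,-19,0]]' 80
python3 -c "
from h import *
rel(.4358,.0662,.25,93.15)"
```

```text
t: 47.1
tcp_pos: [0.5346, 0.4364, 0.0718]
ee_rot: [-3.131, -0.215, -0.005]
ft_force: [-3.1, -1.1, 8.8]
gripper_width: 0.0464
t: 47.85
tcp_pos: [0.5348, 0.4361, 0.2618]
ee_rot: [-3.131, -0.215, -0.008]
ft_force: [0.3, -0.2, -5.1]
gripper_width: 0.0465
shift [-14.87  35.29   1.  ] yaw 7.9 turn -85.3 t 47.85 j [ 39.  28.  13.  75.  -0. 121.]
```

```bash
python3 -m crank '[[1,-14.9,35.3,1,-85],[1,-14.9,35.3,1,-85],[1,-14.9,35.3,1,-85],[1,-14.9,35.3,1,-85],[1,-14.9,35.3,1,-85],[1,-14.9,35.3,1,-85],[1,-14.9,35.3,1,-85],[1,-14.9,35.3,1,-85],[1,-14.9,35.3,1,-85],[1,-14.9,35.3,1,-85],[1,-14.9,35.3,1,-85],[1,-14.9,35.3,1,-85]]' 80
python3 - <<'E'
from h import *
p,im,d,X=look("w18"); hsv=cv2.cvtColor(im,cv2.COLOR_BGR2HSV); t=state()["tcp_pos"]
m=(d>0)&(X[...,2]>.17)&(X[...,2]<.3)&(hsv[...,2]>120); m[:,:222]=0;m[:,330:]=0;m[330:]=0
q=X[m]; b=q[q[:,2]<t[2]-.02]; print("body",cv2.minEnclosingCircle((b[:,:2]*1000).astype(np.float32)),"top z-tcp",np.median(b[:,2])-t[2],np.linalg.lstsq(np.c_[b[:,:2],np.ones(len(b))],b[:,2],rcond=None)[0][:2])
c=q[q[:,2]>t[2]]; print("bar z-tcp",c[:,2].max()-t[2],c.mean(0),t)
rel(.4357,.0662,.1385,93.15)
E
```

```text
t: 49.35
tcp_pos: [0.4342, 0.0653, 0.2481]
ee_rot: [-2.166, -2.276, 0.0]
ft_force: [-0.1, -0.1, -5.2]
gripper_width: 0.0465
body ((434.71966552734375, 66.28693389892578), 31.454696655273438) top z-tcp -0.045244134607112685 [-0.04168953 -0.00370155]
bar z-tcp 0.01541830445618253 [0.43676303 0.06658094 0.26133813] [0.43425402 0.06527475 0.2482099 ]
shift [ 0.09  0.15 10.97] yaw 92.8 turn -0.3 t 49.4 j [  9.   1. -24.  66.  -0.   6.]
```

View pics/w18.png

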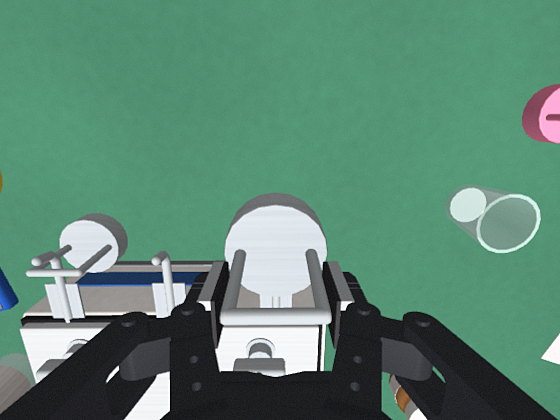

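Weight held level; P1 is still on hook3 (far left). Going in to hook1.

```bash
python3 -m crank '[[1,0.1,0,5,0],[1,0.1,0,10.7,0],[1,0.1,0,10.7,0],[1,0.1,2,10.7,0],[1,0.1,4,10.7,0],[1,0.1,5.65,10.7,0],[1,0.1,5.65,10.7,0],[1,0.1,5.65,10.7,0]]' 80
python3 -c "
from h import *
rel(.4907,.0692,.1105,93.15)
p,im,d,X=look('w19')"
```

```text
t: 50.4
tcp_pos: [0.49, 0.0688, 0.1416]
ee_rot: [-2.165, -2.276, 0.001]
ft_force: [-0.0, -0.7, -5.3]
gripper_width: 0.0468
shift [0.03 0.07 3.11] yaw 92.9 turn -0.3 t 50.4 j [  8.  11. -27.  52.   0.   5.]
```

View pics/w19.png

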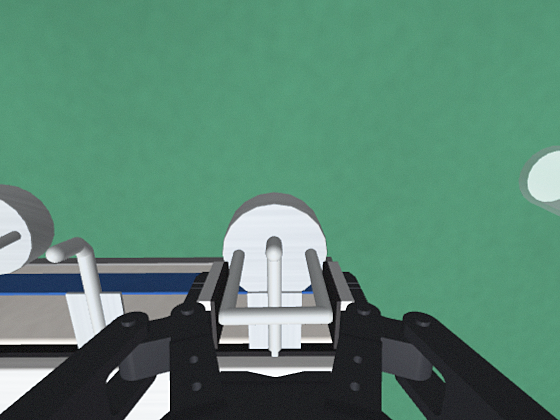

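The hook is inside the bail, same as before. Lower, release and lift.

```bash
python3 -m crank '[[1,0,0,1.5,0],[1,0,0,2.6,0],[1,0,0,3.1,0],[1,0,0,3.2,0],[1,0,0,3.2,0]]' 80
python3 -m crank '[[0.2,0,0,0,0],[0.2,0,0,0,0],[0.2,0,0,0,0],[0.2,0,0,0,0],[0.2,0,0,-4,0],[0.2,0,0,-8,0],[0.2,0,0,-12,0],[0.2,0,0,-16,0],[0.2,0,0,-16,0]]' 80
python3 - <<'E'
from h import *
p,im,d,X=look('w20')
for hy,hx in ((.069,.4907),(-.1305,.5017)):
  m=(d>0)&(X[...,2]<.08)&(X[...,2]>.05)&(abs(X[...,1]-hy)<.05)&(X[...,0]>hx-.05)&(X[...,0]<hx+.03)
  q=X[m]; print(m.sum(),np.median(q,0) if m.any() else None)
rel(.5626,-.322,.2,20)
E
python3 - <<'E'
from h import *
im,_=capture("side"); cv2.imwrite("pics/side2.png",cv2.resize(im[120:360,180:360],None,fx=2.4,fy=2.4,interpolation=cv2.INTER_CUBIC))
E
```

```text
t: 51.08
tcp_pos: [0.4908, 0.0689, 0.1093]
ee_rot: [2.165, 2.276, 0.0]
ft_force: [0.7, -0.1, -4.3]
gripper_width: 0.0465
t: 52.2
tcp_pos: [0.4927, 0.0691, 0.2727]
ee_rot: [2.163, 2.273, 0.008]
ft_force: [-0.1, 0.1, 0.1]
gripper_width: 0.0686
1774 [0.48342762 0.06901507 0.06545736]
2522 [ 0.49673352 -0.12508116  0.06521079]
shift [-39.41   5.11   7.08] yaw 92.9 turn 72.9 t 52.25 j [  8.   6. -15.  69.  -0.   5.]
```

View pics/w20.png

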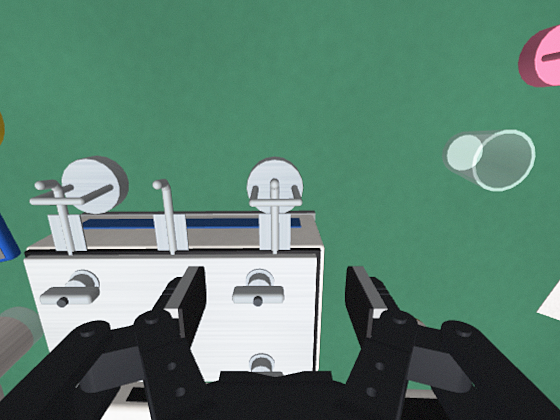

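Both weights hang at 65 mm and the nuts are still tight. Before pressing I'll check clearance from the bottle.

Run:
```python
from h import *
for n in ("scene","side"):
    im,d=capture(n); p=camera_params(n); X=world(d,p); print(n, ray(148,275,.03,p) if n=="scene" else ray(336,312,.03,p))
    m=(d>0)&(X[...,2]>.06)&(X[...,2]<.23)&(X[...,0]>.55)&(X[...,0]<.85)&(X[...,1]<-.22)&(X[...,1]>-.45)
    q=X[m]; print(m.sum(),q.min(0),q.max(0),np.median(q,0))
rel(.5626,-.322,.10,90)
```

```text
scene [ 0.73938231 -0.29779745  0.03      ]
839 [ 0.70681576 -0.43391437  0.06045738] [ 0.84980314 -0.26493218  0.20364385] [ 0.74969592 -0.28925767  0.12769272]
side [ 0.74108846 -0.2997229   0.03      ]
878 [ 0.70259806 -0.44580776  0.06066912] [ 0.84999011 -0.23583778  0.20428389] [ 0.73946533 -0.32221419  0.12883238]
shift [-39.39   5.35  16.81] yaw 92.9 turn 2.9 t 52.4 j [  8.   6. -15.  69.   0.   5.]
```

```bash
python3 -m crank '[[1,-39.4,5.35,0,3],[1,-39.4,5.35,0,3],[1,-39.4,5.35,0,3],[1,-39.4,5.35,0,3],[1,-39.4,5.35,0,3],[1,-39.4,5.35,0,3],[1,-39.4,5.35,0,3],[1,-39.4,5.35,0,3],[1,-39.4,5.35,0,3],[1,-39.4,5.35,6,3],[1,-39.4,5.35,12,3],[1,-39.4,5.35,17,3],[1,-39.4,5.35,17,3],[1,-39.4,5.35,17,3]]' 40
python3 - <<'E'
from h import *
p,im,d,X=look("w21"); hsv=cv2.cvtColor(im,cv2.COLOR_BGR2HSV)
m=(hsv[...,1]<80)&(d>0)&(X[...,2]>.033)&(X[...,2]<.045)&(abs(X[...,0]-.5626)<.03)&(abs(X[...,1]+.322)<.03)
q=X[m]; print("button",m.sum(),cv2.minEnclosingCircle((q[:,:2]*1000).astype(np.float32)) if m.any() else 0)
for hy,hx in ((.069,.4907),(-.1305,.5017)): print(np.round(proj(np.array([hx,hy,.065]),p)))
rel(.5626,-.322,.047,90)
im,d=capture("side"); X=world(d,camera_params("side"))
for hy,hx in ((.069,.4907),(-.1305,.5017)):
  m=(d>0)&(X[...,2]<.075)&(X[...,2]>.055)&(abs(X[...,1]-hy)<.04)&(X[...,0]>hx-.04)&(X[...,0]<hx+.03); q=X[m]; print(m.sum(),np.median(q,0))
cv2.imwrite("pics/s3.png",cv2.resize(im[120:360,180:360],None,fx=2.4,fy=2.4,interpolation=cv2.INTER_CUBIC))
E
```

```text
t: 54.15
tcp_pos: [0.5648, -0.3216, 0.1014]
ee_rot: [2.222, 2.218, 0.001]
ft_force: [0.7, -1.2, 0.6]
gripper_width: -0.0003
button 1029 ((562.9794311523438, -322.6773376464844), 11.533060073852539)
[1067.  122.]
[653. 145.]
shift [ 0.04 -0.31  5.53] yaw 89.9 turn -0.1 t 54.2 j [-30.  28.  -7.  54.   0. -30.]
23 [0.47539047 0.04224614 0.06085975]
182 [ 0.4941609  -0.13772382  0.06471148]
```

View pics/s3.png

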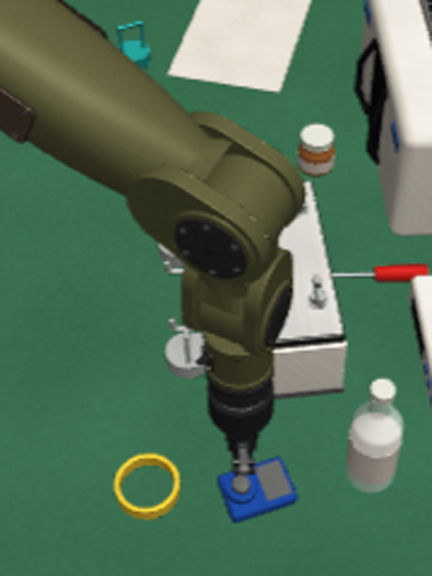

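The gripper is just above the button and the arm is well clear of the weights. Pressing.

```bash
python3 -m crank '[[1,0,-0.2,3.5,0],[1,0,-0.2,4.3,0],[1,0,-0.2,4.8,0],[1,0,-0.2,5.2,0],[1,0,-0.2,5.2,0]]' 40
python3 -c "
from h import *
rel(.5626,-.322,.047,90)"
```

```text
t: 54.88
tcp_pos: [0.562, -0.3222, 0.0543]
ee_rot: [2.223, 2.217, 0.001]
ft_force: [-14.7, 8.4, 41.0]
gripper_width: 0.0
shift [0.02 0.06 0.73] yaw 89.9 turn -0.1 t 54.88 j [-30.  31. -11.  49.   0. -30.]
```

41 N with the tip 6 mm below the measured button top (0.041 → 0.035), so it's fully down. I'll retract and do a last check.

```bash
python3 -m crank '[[1,0,0,-2,0],[1,0,0,-8,0],[1,0,0,-14,0],[1,-12,0,-20,0],[1,-16,0,-20,0],[1,-16,0,-20,0],[1,-16,0,-20,0],[1,-16,0,-20,0],[1,-16,0,-20,0]]' 40
python3 - <<'E'
from h import *
a=[]
for n,(r0,r1,c0,c1) in (("scene",(170,280,180,450)),("side",(120,340,200,360))):
    im,d=capture(n); X=world(d,camera_params(n)); a.append(im[r0:r1,c0:c1])
    for hy,hx in ((.069,.4907),(-.1305,.5017)):
        m=(d>0)&(X[...,2]<.075)&(X[...,2]>.055)&(abs(X[...,1]-hy)<.04)&(X[...,0]>hx-.04)&(X[...,0]<hx+.03); q=X[m]; print(n,m.sum(),np.median(q,0) if m.any() else 0)
s=cv2.resize(a[0],(540,220),interpolation=cv2.INTER_CUBIC); t=cv2.resize(a[1],(240,330),interpolation=cv2.INTER_CUBIC)
o=np.zeros((330,780,3),np.uint8); o[:220,:540]=s; o[:,540:]=t; cv2.imwrite("pics/fin.png",o)
print(state()["t"],state()["ft_force"],state()["tcp_pos"])
E
```

```text
t: 56.0
tcp_pos: [0.5614, -0.4806, 0.2475]
ee_rot: [-2.223, -2.22, -0.0]
ft_force: [-0.5, 0.5, -0.2]
gripper_width: -0.0002
scene 2 [0.47581061 0.08632587 0.06467244]
scene 1 [ 0.48421503 -0.11010274  0.06479051]
side 0 0
side 16 [ 0.47397898 -0.14293965  0.06111007]
56.1 [-0.26133415  0.5273253  -0.28090696] [ 0.56149239 -0.48065039  0.24743253]
```

View pics/fin.png

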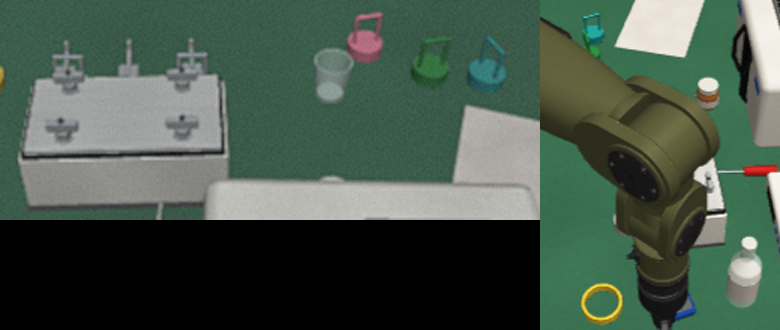

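The scene view shows both bails on the outer hooks (68,55) and (190,55), all four wings along y, no steel weight left on the bench, and the other things in place. Handing in.

```bash
python3 -c "
from station import *
print(job_done())"
```

```text
the job is handed in; nothing more can be done
None
```

The job is done and handed in at about 56 s; no verdict is reported.

- **Wing nuts:** I turned them in the order A, C, B, D, first to about 66° each (half way), then to their stops. The camera read 131.4–132.4° for all four, against a stop at 131.8°. On nut A's first pass the fingers gripped the hub instead of the wing, but the nut turned correctly to 66°.
- **Weights:** Only two steel weights were on the bench. One now hangs on hook3 and the other on hook1. The second had been knocked aside, so I measured it again before gripping it. After each release the body top was at 65 mm, which is the height for hanging free.
- **Timer:** I pressed the button about 6 mm, with 41 N at the fingertips, so it was against its stop. The 40 N limit covers the arm and gripper body, and this was the fingertips, but the margin is worth noting.
- **Last check:** The final scene picture shows both bails on their hooks, all four wings along the tester's y, and the other items in view in place. The depth check on the weights gave too few points to use in that view, and the arm mostly blocked the side view, so their final height rests on the earlier wrist-camera readings.

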